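# Open the germination box, rack the sown pots and let the rack down into the soaking tray

## Robot

A 7-joint arm with a two-finger parallel gripper is mounted at the origin on the work surface. World frame = base frame: x ahead of the robot, y to its left, z up, the work surface at z = 0. Lengths are in m, angles in rad, forces in N, time in s.
With the tool pointing down it reaches from about 0.4 to 0.85 m from the base axis. Payload 4.5 kg.
Tool frame: the origin (TCP) lies at the very end of the fingers, on their centre line; the grasp point (between the pads) lies 19 mm behind it; z points along the fingers, y is the line along which they close (so a half turn about z gives the same grasp; the last joint's range is limited). The gripper opens to 88 mm and grips with 3 to 60 N. Pads are 18 mm wide; open, the fingers measure 123 mm over their backs; the gripper's body (75 mm by 187 mm) begins 45 mm behind the grasp point.
Start: joints at [-1.102, 0.689, -0.195, 1.565, 0.157, 0.902, -0.215], TCP at [0.263, 0.567, 0.239] pointing down, gripper open.
Joint ranges: [-3.01, 3.01], [-0.46, 2.08], [-1.47, 1.51], [0.13, 2.56], [-1, 4.14], [0.04, 2.09], [-2.66, 2.66]. Speed limits (rad/s): [2.57, 2.57, 3.14, 3.14, 3.14, 3.14, 3.14].

## Interface

Orientations are given as a unit quaternion [x, y, z, w].
In Python, from plant import r gives the robot as it stands. The module is installed in compiled form; this text tells all that it offers.
- The arm moves only by the tool step_arm, never from a script. Its argument "increments" is a list of rows, each a list of 2 entries, a list of its own where there are three numbers: the shift along the world's x, y, z in cm, then the turn, a rotation vector about the world's x, y, z in degrees. A call has exactly 10 rows; each row shifts and turns the commanded pose from where the row before left it; what a row does not reach is not made up. A row lasts 1/10 s, in which the tool goes at most 50 mm and 8.59 degrees, less where a joint would pass 70% of its speed; a pose out of reach is approached as far as the arm can. A call is refused whole if a number of a shift passes 5 or a number of a turn 8.59, either way. A call with a gripper value outside its range is refused whole. "fingers" is the opening, from 0 (shut) to 1 (fully open), set as the call begins (left out, the last holds). The fingers move at their own pace and stop on an object; "grip_force" is the grip in N (left out, the last holds). Time passes only in rows, so rows that do not move let the fingers close, or fill a call up. It gives the time, the measured TCP pose, the force, the opening and the grip force at its end, in the units of the state.
- r.get_state(): the state, without advancing time (a new reading comes with each control period).
- r.snapshot(name): name is "scene" or "side" or "wrist"; returns (picture, depth): 420x560x3 uint8, red, green, blue; 420x560 float32, m along the optical axis (not along the pixel's ray), 0 where there is no reading.
- r.calibration(name): a dict with "fov_y" (degrees; the focal length in pixels is half the picture's height over the tangent of half this angle, whatever the lens; pixels are square), "cx", "cy" (the principal point, pixels), "R" (3x3) and "t" (3): a world point X has camera coordinates R X + t. Camera axes: x right, y down, z forward; pixel columns grow to the right and rows downward; lengths in m; the calibration is good to about 2 mm. A picture is of the moment at which its call begins: read the wrist's pose just before it. calibration takes no time and is no camera call; for the wrist camera it gives the pose at the moment of the call.
- r.finish_job(): hands the job in; it is judged then, once.
The state is a dict: "clock": time; "q": joint angles; "qd": joint speeds; "joint_torque": joint torques, N m; "tool_pos": TCP position; "eef_rot": TCP orientation; "contact_force": force on the tool from outside, world axes, zero at the start; "moment": the same for the moment, N m; "opening": opening from 0.0 (shut) to 1.0 (fully open); "finger_force": force on a finger pad.
Only numpy, scipy, OpenCV 4.12 (cv2) and the standard library are available. Lean on these libraries where they do the work, as an engineer would, in place of code of your own. Each camera call takes 0.05 s, during which the arm holds its last target. There are 200 camera calls.

## Task

Press the white flap of the germination box at its touch spot until the latch clicks, then keep a finger on it and let it come up under control until it stands fully open on its own; never let it fly open. Stand every small clay pot from the box upright in the raised slotted rack, then lift the winch pawl by its knob and hold it while the crank turns back and the loaded rack sinks all the way into the black tray, and let the pawl drop back. Leave the flap open and the other things on the table where they are.

Things in the scene. Friction and masses are not known exactly. Their poses are not given: they have to be found in the camera images.
- gbx: germination box, plywood, fixed to the table, 212 (its x) x 232 (its y) mm outside, walls 6 mm, tops 75 mm high, closed by a white flap. Origin: centre of its underside on the table; x points to the hinged side, away from the robot, z up. Inside, in the middle of the front (-x) wall under the flap, sits the small latch, 20 mm deep, 30 mm wide
- gbx_in (a point): centre of the box's inner floor, 6 mm above the table, axes as the box's. On the floor lies a fixed black insert, 24 mm high, with four square pockets, 64 mm wide, centred at x = -40 or 46 mm, y = -46 or 46 mm from this point; the pots stand in them on the floor
- flap_hinge (a point): fixed point in the middle of the flap's hinge line, at the top of the box's far (+x) wall; the hinge line runs along the box's y axis. Same axes as the box
- flap_press (a point): centre of the touch spot (grey disc, 24 mm) on the flap's outer face, 25 mm from its free edge; it turns with the flap: z out of the outer face, x towards the hinge. It lies 187 mm from the hinge line along the flap and 8 mm off the hinge plane. Flap: 212 mm long from hinge to free edge, 232 mm wide, 8 mm thick, 0.3 kg
- flap (a joint): flap angle, rad: 0 latched shut, negative when pressed in, 1.75 fully open (10 deg past upright, leaning away from the robot). Pressing the touch spot about 6 mm down (to a springy stop at -0.035; about 3 N, up to 8 N at the stop) clicks the latch free; it can stop short of it and then stays latched. From then on a spring drives the flap open all the way (about 1 N at the touch spot) and holds it open; unchecked it flies up in half a second. It does not latch again
- hoist: lift for the herb rack, fixed to the table: steel base plate 290 x 340 mm with a black soaking tray, a slotted galvanised rack on two posts at the far side, and at its -y end a hand winch. Origin: centre of the base plate's underside; x away from the robot at yaw 0, z up. Posts reach 154 mm above the table at most
- rack_mid (a point): middle of the rack's floor (upper face); axes as the lift's. The rack is 200 x 200 mm, its rim stands 24 mm above the floor; broad ribs of the same height part it into four square stalls, 70 mm wide, centred at x = +-49 mm, y = +-49 mm from this point
- rack (a joint): how far the rack has sunk, m: 0 raised (floor 100 mm above the table), 0.080 all the way down in the tray. It is geared to the crank, 20 mm per rad; a built-in damper lets it sink 6 to 12 mm/s while the pawl is held up, and each tooth is 10.5 mm of rack
- crank (a joint): crank angle, rad, grows from 0 to 4 as the rack sinks; the crank hangs on the -y side of the winch wheel, 45 mm or more from the pawl, sweeps no higher than 160 mm above the table, and need not be touched
- pawl_knob (a point): centre (in height) of the gripping half of the black upright knob on the end of the winch pawl: cylinder 14 mm across and 36 mm tall, this point 12 mm below its top and on its axis, 178 mm above the table with the pawl down; turns with the pawl. Below it the steel pawl arm is 8 mm wide and lies along the lift's x
- pawl (a joint): pawl angle, rad: 0 down in the wheel's teeth, up to 0.45 lifted. Its pivot runs along the lift's y axis, 80 mm to +x of the knob and 37 mm below its given point; above about 0.15 the wheel is free (1 to 5 N upward at the knob); it drops back when let go and then stops the wheel at the next tooth
- pot1_mid (a point): centre of a small filled clay pot, 60 mm tall, rim 58 mm across and 18 mm high at the top, below the rim 48 mm (foot) to 52 mm across, heavy at the bottom, 0.10 to 0.18 kg; at the start in the germination box, upright; this point is on its axis, 30 mm above its base; z is the pot's upward axis. Some of the four pots may be absent
- pot2_mid (a point): centre of a small filled clay pot, 60 mm tall, rim 58 mm across and 18 mm high at the top, below the rim 48 mm (foot) to 52 mm across, heavy at the bottom, 0.10 to 0.18 kg; at the start in the germination box, upright; this point is on its axis, 30 mm above its base; z is the pot's upward axis. Some of the four pots may be absent
- pot3_mid (a point): centre of a small filled clay pot, 60 mm tall, rim 58 mm across and 18 mm high at the top, below the rim 48 mm (foot) to 52 mm across, heavy at the bottom, 0.10 to 0.18 kg; at the start in the germination box, upright; this point is on its axis, 30 mm above its base; z is the pot's upward axis. Some of the four pots may be absent
- pot4_mid (a point): centre of a small filled clay pot, 60 mm tall, rim 58 mm across and 18 mm high at the top, below the rim 48 mm (foot) to 52 mm across, heavy at the bottom, 0.10 to 0.18 kg; at the start in the germination box, upright; this point is on its axis, 30 mm above its base; z is the pot's upward axis. Some of the four pots may be absent
- tin: seed tin, closed, 52 mm across and 70 mm tall, stands in front of the germination box; leave alone
- saucer: clay saucer, 90 mm across, 18 mm high, lies at the left edge; leave alone
- scoop: aluminium scoop, lies at the back of the table; leave alone
- cloche: glass cloche, 140 mm across, 170 mm tall, at the back; leave alone
- bigpot: large empty clay pot, 130 mm across, 110 mm tall, at the back; not one of the small pots; leave alone
- brush: hand brush lying at the right edge; leave alone

How it is judged:
On the way, in this order (a step that is already met when the one before it is completed fails the run):
1. the flap is pressed in until the latch clicks (value of joint flap below -0.018 rad).
2. the flap stands fully open and still (value of joint flap above 1.6 rad and velocity of joint flap below 0.3 rad/s), for 0.3 s.
3. every pot stands upright in the rack while the rack is still raised (value of joint rack below 0.02 m and x of pot1_mid in the frame of rack_mid between -0.095 and 0.095 m and y of pot1_mid in the frame of rack_mid between -0.095 and 0.095 m and z of pot1_mid in the frame of rack_mid between 0.024 and 0.038 m and angle between each of pot1_mid, pot2_mid, pot3_mid, pot4_mid's own z axis and vertical below 0.12 rad and x of pot2_mid in the frame of rack_mid between -0.095 and 0.095 m and y of pot2_mid in the frame of rack_mid between -0.095 and 0.095 m and z of pot2_mid in the frame of rack_mid between 0.024 and 0.038 m and x of pot3_mid in the frame of rack_mid between -0.095 and 0.095 m and y of pot3_mid in the frame of rack_mid between -0.095 and 0.095 m and z of pot3_mid in the frame of rack_mid between 0.024 and 0.038 m and x of pot4_mid in the frame of rack_mid between -0.095 and 0.095 m and y of pot4_mid in the frame of rack_mid between -0.095 and 0.095 m and z of pot4_mid in the frame of rack_mid between 0.024 and 0.038 m), for 0.3 s.
4. the pawl is lifted and the loaded rack sinks (value of joint pawl above 0.12 rad and value of joint rack above 0.025 m).
5. the rack is all the way down (value of joint rack above 0.076 m), for 0.2 s.
At the end, for the whole second after the job is handed in: The flap stands open (angle above 1.6 rad); every pot that is present stands in the rack, its axis inside the rim, its base on the rack's floor (within 8 mm), tilted less than 0.12 rad; the rack has sunk more than 76 mm of its 80; the pawl is let go (below 0.2 rad) (value of joint flap above 1.6 rad and value of joint rack above 0.076 m and value of joint pawl below 0.2 rad and x of pot1_mid in the frame of rack_mid between -0.095 and 0.095 m and y of pot1_mid in the frame of rack_mid between -0.095 and 0.095 m and z of pot1_mid in the frame of rack_mid between 0.024 and 0.038 m and angle between each of pot1_mid, pot2_mid, pot3_mid, pot4_mid's own z axis and vertical below 0.12 rad and x of pot2_mid in the frame of rack_mid between -0.095 and 0.095 m and y of pot2_mid in the frame of rack_mid between -0.095 and 0.095 m and z of pot2_mid in the frame of rack_mid between 0.024 and 0.038 m and x of pot3_mid in the frame of rack_mid between -0.095 and 0.095 m and y of pot3_mid in the frame of rack_mid between -0.095 and 0.095 m and z of pot3_mid in the frame of rack_mid between 0.024 and 0.038 m and x of pot4_mid in the frame of rack_mid between -0.095 and 0.095 m and y of pot4_mid in the frame of rack_mid between -0.095 and 0.095 m and z of pot4_mid in the frame of rack_mid between 0.024 and 0.038 m); the robot touches nothing.
It fails at once if the flap flies open (faster than 2 rad/s once it is past 0.5 rad) (value of joint flap above 0.5 rad and velocity of joint flap above 2 rad/s).
It fails at once if one of the other things (tin, saucer, scoop, cloche, big pot, brush) is moved more than 40 mm (distance of any of tin, saucer, scoop, cloche, bigpot, brush from where it was at the start of the episode above 0.04 m).
Of pot1, pot2, pot3, pot4 only 2 to 4 are there at a start; the rules pass over those that are not, and their reading is None.
At some moment in a run one of pot1, pot2, pot3, pot4 may be knocked a few centimetres aside while the robot is not near it.
It also fails if it takes over 210 s, if anything falls off the work surface, if the arm or the gripper's body presses on something with over 40 N, if the wrist force passes 120 N, or if a joint passes its speed limit or range.

## Working session

There is one attempt and no reset: what is moved stays moved. The work goes in short steps, Python scripts to look and compute and a tool call to move; the robot and the scene stay as the last step left them, time stands still between calls to the robot, and variables do not carry over. Pictures are saved under pics/ and viewed, at most 14 in all, crops included, and the job is handed in when it is done.

Besides the shell and the picture viewer there is one more tool, called after ">>>" as a command line: name --argument value ..., lists and objects as JSON in quotes. step_arm: Moves the arm, as the interface text tells. Its arguments: {"type":"object","properties":{"increments":{"type":"array","items":{"type":"array"}},"fingers":{"type":"number"},"grip_force":{"type":"number"}},"required":["increments"]}

```bash
mkdir -p pics
cat > h.py <<'E'
import numpy as np,cv2
from plant import r
def cal(n):
    c=r.calibration(n); f=210/np.tan(np.radians(c['fov_y'])/2); return f,c['cx'],c['cy'],np.array(c['R']),np.array(c['t'])
def snap(n,name):
    c=cal(n); p,d=r.snapshot(n); cv2.imwrite(f'pics/{name}.png',p[:,:,::-1]); np.savez(f'pics/{name}.npz',d=d,f=c[0],cx=c[1],cy=c[2],R=c[3],t=c[4]); return p,d
def ld(name):
    return np.load(f'pics/{name}.npz')
def px(name,u,v,w=1):
    z=ld(name); d=z['d'][int(v)-w:int(v)+w+1,int(u)-w:int(u)+w+1]; d=np.median(d[d>0]) if (d>0).any() else 0
    X=np.array([(u-z['cx'])/z['f']*d,(v-z['cy'])/z['f']*d,d]); return z['R'].T@(X-z['t'])
def cloud(name):
    z=ld(name); d=z['d']; v,u=np.mgrid[:420,:560]; X=np.stack([(u-z['cx'])/z['f']*d,(v-z['cy'])/z['f']*d,d],-1); P=(X-z['t'])@z['R']; P[d<=0]=np.nan; return P
def ray(name,u,v):
    z=ld(name); return -z['R'].T@z['t'], z['R'].T@np.array([(u-z['cx'])/z['f'],(v-z['cy'])/z['f'],1])
def atz(name,u,v,h):
    o,d=ray(name,u,v); return o+d*(h-o[2])/d[2]
def tri(a,b):
    (o1,d1),(o2,d2)=ray(*a),ray(*b); A=np.stack([d1,-d2],1); s=np.linalg.lstsq(A,o2-o1,rcond=None)[0]; p,q=o1+d1*s[0],o2+d2*s[1]; return (p+q)/2,np.linalg.norm(p-q)
E
python3 - <<'E'
from h import *
np.set_printoptions(precision=3,suppress=True)
for n in('scene','side','wrist'):
    snap(n,n+'0'); c=cal(n); print(n,c[0],-c[3].T@c[4])
s=r.get_state(); print(s)
a=[cv2.imread(f'pics/{n}0.png') for n in('scene','side')]
E
```

```text
scene 485.4728553345309 [1.274 0.507 1.507]
side 519.878290467499 [0.01  1.085 1.292]
wrist 360.79591884906955 [0.196 0.598 0.385]
{'clock': 0.15, 'q': array([-1.102,  0.69 , -0.195,  1.566,  0.157,  0.902, -0.215]), 'qd': array([ 0.001, -0.002,  0.   , -0.005,  0.001,  0.   ,  0.001]), 'joint_torque': array([ -0.001, -52.786,  -1.269, -15.359,  -0.053,   0.004,   0.   ]), 'tool_pos': array([0.263, 0.566, 0.238]), 'eef_rot': array([ 0.216,  0.976, -0.001, -0.   ]), 'contact_force': array([ 0.294, -0.143,  0.16 ]), 'moment': array([-0.019, -0.01 , -0.003]), 'finger_force': 0.0, 'opening': 1.003715926305272}
```

View pics/scene0.png

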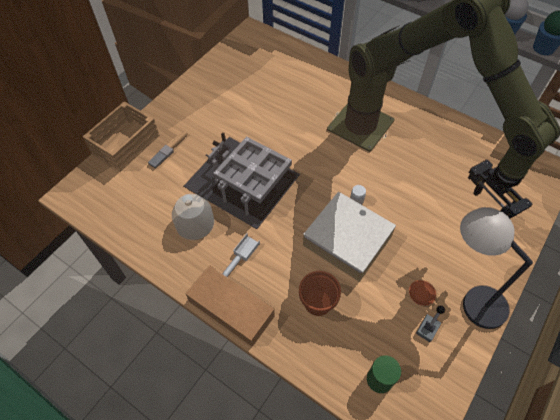

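View pics/side0.png

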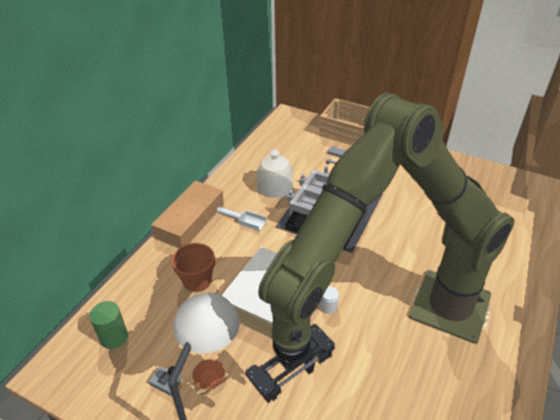

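Scene picture: white flap at about (350,232) with the tin at (358,194); hoist rack at (255,168), winch at (218,150), cloche (193,215), bigpot (320,293), lamp at (487,230). I'll make an enlarged view and fit planes from the depth.

Run:
```python
from h import *
np.set_printoptions(precision=4,suppress=True)
P=cloud('scene0'); im=cv2.imread('pics/scene0.png')
m=(P[...,2]>.068)&(P[...,2]<.095); m[:180]=0; m[285:]=0; m[:,:295]=0; m[:,405:]=0
q=P[m]; print(len(q),np.median(q[:,2])); rr=cv2.minAreaRect(q[:,:2].astype(np.float32)*1000); print(rr,cv2.boxPoints(rr))
rack=P[130:215,185:300]; k=(rack[...,2]>.115)&(rack[...,2]<.132); q=rack[k]; rr=cv2.minAreaRect(q[:,:2].astype(np.float32)*1000);print(len(q),np.median(q[:,2]),rr,cv2.boxPoints(rr))
for n,(u,v) in dict(tin=(358,190),cloche=(188,202),bigpot=(320,280),lamp=(485,225),saucer=(423,292),scoop=(245,248),brush=(160,156)).items(): print(n,px('scene0',u,v))
a=cv2.resize(im[120:230,170:310],None,fx=4,fy=4,interpolation=cv2.INTER_CUBIC); b=cv2.resize(im[175:285,295:405],None,fx=4,fy=4,interpolation=cv2.INTER_CUBIC)
cv2.imwrite('pics/c1.png',cv2.resize(np.hstack([a,b]),None,fx=.8,fy=.8))
```

```text
4311 0.08358535816582982
((530.9715576171875, 227.68972778320312), (234.1800994873047, 444.1130065917969), 88.30723571777344) [[305.5531 117.2103]
 [749.4723 104.0912]
 [756.39   338.1691]
 [312.4708 351.2882]]
1945 0.1238407640184889 ((579.7258911132812, -192.31639099121094), (388.7831726074219, 249.3572998046875), 3.575385808944702) [[ 377.9374  -80.003 ]
 [ 393.4879 -328.875 ]
 [ 781.5143 -304.6298]
 [ 765.9639  -55.7578]]
tin [0.3298 0.1692 0.0678]
cloche [ 0.7483 -0.248   0.156 ]
bigpot [0.6982 0.2432 0.0661]
lamp [0.4724 0.5744 0.4235]
saucer [0.5187 0.532  0.0076]
scoop [ 0.7198 -0.0467  0.0019]
brush [ 0.5951 -0.5539  0.0178]
```

View pics/c1.png

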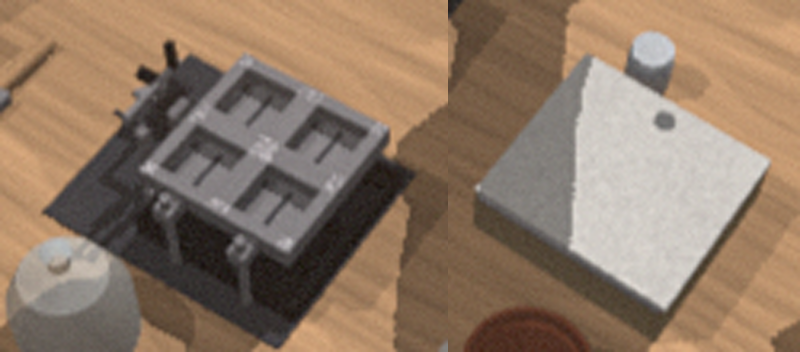

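Run:
```python
from h import *
np.set_printoptions(precision=4,suppress=True)
S='scene0'
F=np.array([atz(S,u,v,.083) for u,v in((340,191.6),(395.6,225.6),(362.8,271.9),(304.4,233.4))])
print(F,F.mean(0),[np.linalg.norm(F[i]-F[i-1]) for i in range(4)], 'disc',atz(S,362.5,212.8,.083))
for a,b in((0,3),(1,2),(0,1),(3,2)):
  d=F[b]-F[a]; print('yaw',np.degrees(np.arctan2(d[1],d[0])))
R=np.array([atz(S,u,v,.124) for u,v in((246.6,137.8),(291.3,160.6),(260.6,201.9),(214.7,172.5))])
print(R,R.mean(0),[np.linalg.norm(R[i]-R[i-1]) for i in range(4)])
for a,b in((0,3),(1,2),(0,1),(3,2)):
  d=R[b]-R[a]; print('yaw',np.degrees(np.arctan2(d[1],d[0])))
P=cloud(S)
for v in range(125,152,2):
  print(v,[(u,np.round(P[v,u],3).tolist()) for u in range(205,230,3) if P[v,u,2]>.11])
```

```text
[[0.3817 0.124  0.083 ]
 [0.3934 0.3495 0.083 ]
 [0.6039 0.3433 0.083 ]
 [0.5931 0.1134 0.083 ]] [0.493  0.2326 0.083 ] [np.float64(0.21170547719213514), np.float64(0.22580166887403805), np.float64(0.21066455103252887), np.float64(0.23016329970149713)] disc [0.4128 0.2328 0.083 ]
yaw -2.867523080999884
yaw -1.681394796285272
yaw 87.03789327203006
yaw 87.31004628700235
[[ 0.3985 -0.2723  0.124 ]
 [ 0.3921 -0.0771  0.124 ]
 [ 0.5957 -0.0639  0.124 ]
 [ 0.5885 -0.2694  0.124 ]] [ 0.4937 -0.1707  0.124 ] [np.float64(0.1899992380187627), np.float64(0.19537081990563915), np.float64(0.20406153176761618), np.float64(0.20562927987681118)]
yaw 0.8879542639042748
yaw 3.704189110453529
yaw 91.89386152849036
yaw 87.99280346848306
125 []
127 []
129 []
131 []
133 []
135 [(223, [0.472, -0.318, 0.18])]
137 [(223, [0.478, -0.313, 0.179])]
139 [(223, [0.479, -0.313, 0.169]), (226, [0.466, -0.312, 0.157])]
141 [(223, [0.476, -0.318, 0.151])]
143 [(220, [0.492, -0.318, 0.156]), (223, [0.486, -0.309, 0.156]), (226, [0.46, -0.32, 0.123])]
145 [(220, [0.498, -0.314, 0.154]), (223, [0.476, -0.321, 0.127]), (226, [0.461, -0.322, 0.111])]
147 [(217, [0.511, -0.317, 0.153]), (220, [0.498, -0.316, 0.141]), (223, [0.483, -0.316, 0.126]), (226, [0.471, -0.313, 0.116])]
149 [(214, [0.526, -0.318, 0.157]), (217, [0.519, -0.31, 0.155]), (220, [0.504, -0.311, 0.139]), (223, [0.49, -0.311, 0.125])]
151 [(214, [0.532, -0.314, 0.154]), (217, [0.516, -0.316, 0.136]), (220, [0.505, -0.313, 0.127]), (223, [0.493, -0.309, 0.118]), (229, [0.48, -0.292, 0.117])]
```

>>> step_arm --increments '[[[1.5, -3.3, -0.8], [0, 0, 2.2]], [[1.5, -3.3, -0.8], [0, 0, 2.2]], [[1.5, -3.3, -0.8], [0, 0, 2.2]], [[1.5, -3.3, -0.8], [0, 0, 2.2]], [[1.5, -3.3, -0.8], [0, 0, 2.2]], [[1.5, -3.3, -0.8], [0, 0, 2.2]], [[1.5, -3.3, -0.8], [0, 0, 2.2]], [[1.5, -3.3, -0.8], [0, 0, 2.2]], [[1.5, -3.3, -0.8], [0, 0, 2.2]], [[1.5, -3.3, -0.8], [0, 0, 2.2]]]' --fingers 0

```text
clock: 1.15
tool_pos: [0.4137, 0.2356, 0.1584]
eef_rot: [0.025, 1.0, 0.0, -0.0]
contact_force: [1.2, -0.0, 0.4]
opening: 0.115
finger_force: 0.0
```

>>> step_arm --increments '[[[0, 0, 0], [0, 0, 0]], [[0, 0, 0], [0, 0, 0]], [[0, 0, 0], [0, 0, 0]], [[0, 0, 0], [0, 0, 0]], [[0, 0, 0], [0, 0, 0]], [[0, 0, 0], [0, 0, 0]], [[0, 0, 0], [0, 0, 0]], [[0, 0, 0], [0, 0, 0]], [[0, 0, 0], [0, 0, 0]], [[0, 0, 0], [0, 0, 0]]]'

```text
clock: 2.15
tool_pos: [0.4132, 0.2369, 0.1587]
eef_rot: [0.025, 1.0, 0.0, -0.0]
contact_force: [0.2, -0.1, -0.4]
opening: 0.005
finger_force: 0.0
```

Run:
```python
from h import *
snap('wrist','wrist1'); a=cal('wrist'); print(-a[3].T@a[4],a[3])
```

```text
[0.33893106 0.24054493 0.30516751] [[ 5.14082353e-02  9.98677638e-01 -4.10131035e-04]
 [ 9.56004805e-01 -4.90928228e-02  2.89213947e-01]
 [ 2.88811367e-01 -1.52600659e-02 -9.57264397e-01]]
```

View pics/wrist1.png

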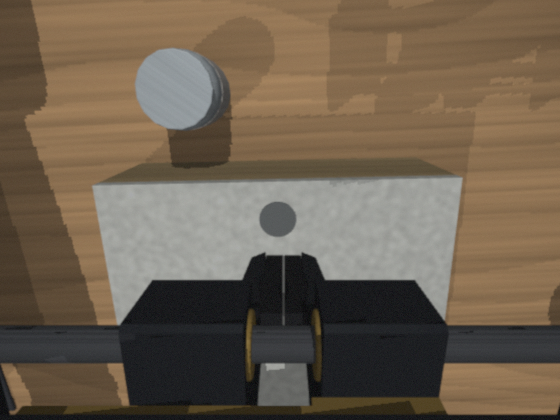

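The wrist view shows the disc at (278,219) and the flap's front corners at (97,184) and (461,177); fingertips are at about (283,258).

Run:
```python
from h import *
np.set_printoptions(precision=4,suppress=True)
print('disc',px('wrist1',278,219),tri(('wrist1',278,219),('scene0',362.5,212.8)))
h=px('wrist1',278,219)[2]
a,b=atz('wrist1',97,184,h),atz('wrist1',461,177,h); print(a,b,np.linalg.norm(a-b),np.degrees(np.arctan2(a[1]-b[1],a[0]-b[0])),(a+b)/2)
```

```text
disc [0.4125 0.2334 0.0849] (array([0.413 , 0.2331, 0.0835]), np.float64(0.0005240834367904856))
[0.3837 0.1217 0.0849] [0.3908 0.3485 0.0849] 0.2269609587242328 -91.81549632063972 [0.3872 0.2351 0.0849]
```

>>> step_arm --increments '[[[0, -0.3, -1.2], [0, 0, 0]], [[0, 0, -1.2], [0, 0, 0]], [[0, 0, -1.2], [0, 0, 0]], [[0, 0, -1.2], [0, 0, 0]], [[0, 0, -1.2], [0, 0, 0]], [[0, 0, -0.6], [0, 0, 0]], [[0, 0, -0.4], [0, 0, 0]], [[0, 0, 0], [0, 0, 0]], [[0, 0, 0], [0, 0, 0]], [[0, 0, 0], [0, 0, 0]]]'

```text
clock: 3.2
tool_pos: [0.4135, 0.234, 0.0892]
eef_rot: [0.025, 1.0, 0.0, 0.0]
contact_force: [-0.1, -0.2, 0.1]
opening: 0.005
finger_force: 0.0
```

>>> step_arm --increments '[[[0, 0, -0.1], [0, 0, 0]], [[0, 0, -0.1], [0, 0, 0]], [[0, 0, -0.1], [0, 0, 0]], [[0, 0, -0.1], [0, 0, 0]], [[0, 0, 0], [0, 0, 0]], [[0, 0, 0], [0, 0, 0]], [[0, 0, 0], [0, 0, 0]], [[0, 0, 0], [0, 0, 0]], [[0, 0, 0], [0, 0, 0]], [[0, 0, 0], [0, 0, 0]]]'

```text
clock: 4.2
tool_pos: [0.4133, 0.2339, 0.0848]
eef_rot: [0.025, 1.0, 0.0, 0.0]
contact_force: [0.4, 0.5, 0.1]
opening: 0.005
finger_force: 0.0
```

>>> step_arm --increments '[[[0, 0, -0.1], [0, 0, 0]], [[0, 0, -0.1], [0, 0, 0]], [[0, 0, -0.1], [0, 0, 0]], [[0, 0, -0.1], [0, 0, 0]], [[0, 0, -0.1], [0, 0, 0]], [[0, 0, -0.1], [0, 0, 0]], [[0, 0, 0], [0, 0, 0]], [[0, 0, 0], [0, 0, 0]], [[0, 0, 0], [0, 0, 0]], [[0, 0, 0], [0, 0, 0]]]'

```text
clock: 5.2
tool_pos: [0.4132, 0.2339, 0.0787]
eef_rot: [0.025, 1.0, 0.0, -0.0]
contact_force: [-0.0, 0.3, 1.5]
opening: 0.003
finger_force: 0.7
```

>>> step_arm --increments '[[[0, 0, -0.1], [0, 0, 0]], [[0, 0, -0.1], [0, 0, 0]], [[0, 0, 0], [0, 0, 0]], [[0, 0, 0], [0, 0, 0]], [[0, 0, 0], [0, 0, 0]], [[0, 0, 0], [0, 0, 0]], [[0, 0, 0], [0, 0, 0]], [[0, 0, 0], [0, 0, 0]], [[0, 0, 0], [0, 0, 0]], [[0, 0, 0], [0, 0, 0]]]'

```text
clock: 6.2
tool_pos: [0.4132, 0.2339, 0.0767]
eef_rot: [0.025, 1.0, 0.0, -0.0]
contact_force: [-2.2, 1.5, 3.3]
opening: 0.005
finger_force: 1.6
```

>>> step_arm --increments '[[[0, 0, -0.1], [0, 0, 0]], [[0, 0, -0.1], [0, 0, 0]], [[0, 0, 0], [0, 0, 0]], [[0, 0, 0], [0, 0, 0]], [[0, 0, 0], [0, 0, 0]], [[0, 0, 0], [0, 0, 0]], [[0, 0, 0], [0, 0, 0]], [[0, 0, 0], [0, 0, 0]], [[0, 0, 0], [0, 0, 0]], [[0, 0, 0], [0, 0, 0]]]'

```text
clock: 7.2
tool_pos: [0.4132, 0.2339, 0.0751]
eef_rot: [0.025, 1.0, 0.0, 0.0]
contact_force: [-1.6, -0.1, 9.0]
opening: 0.0
finger_force: 4.2
```

Run:
```python
from h import *
th=np.concatenate([np.linspace(-.035,.22,11)[1:],np.linspace(.22,1.66,41)[1:]])
w=(th+.035)/1.7
s=.195-.010*w
x=.599+.009-s*np.cos(th)+.008*np.sin(th); z=.073+s*np.sin(th)+.008*np.cos(th)
x0,z0=x[0]-(0.4132+.0),0
x=x-(.599+.009-.195*np.cos(-.035)+.008*np.sin(-.035))+.4132
y=.2339-.038*(x-.4132)
p=np.round(np.stack([x,y,z],1)*100,1); p=np.vstack([[41.3,23.4,7.5],p]); d=np.round(np.diff(p,axis=0),1)
for i in range(5): print([[r_.tolist(),[0,0,0]] for r_ in d[10*i:10*i+10]],p[10*i+10])
```

```text
[[[0.0, 0.0, 0.4], [0, 0, 0]], [[0.1, 0.0, 0.5], [0, 0, 0]], [[0.0, 0.0, 0.5], [0, 0, 0]], [[0.1, 0.0, 0.5], [0, 0, 0]], [[0.1, 0.0, 0.5], [0, 0, 0]], [[0.1, 0.0, 0.5], [0, 0, 0]], [[0.1, 0.0, 0.5], [0, 0, 0]], [[0.1, 0.0, 0.4], [0, 0, 0]], [[0.1, 0.0, 0.5], [0, 0, 0]], [[0.1, 0.0, 0.5], [0, 0, 0]]] [42.1 23.4 12.3]
[[[0.2, 0.0, 0.7], [0, 0, 0]], [[0.3, -0.1, 0.6], [0, 0, 0]], [[0.2, 0.0, 0.7], [0, 0, 0]], [[0.3, 0.0, 0.6], [0, 0, 0]], [[0.3, 0.0, 0.6], [0, 0, 0]], [[0.3, 0.0, 0.6], [0, 0, 0]], [[0.4, 0.0, 0.6], [0, 0, 0]], [[0.4, 0.0, 0.6], [0, 0, 0]], [[0.4, 0.0, 0.6], [0, 0, 0]], [[0.4, -0.1, 0.6], [0, 0, 0]]] [45.3 23.2 18.5]
[[[0.4, 0.0, 0.5], [0, 0, 0]], [[0.4, 0.0, 0.5], [0, 0, 0]], [[0.5, 0.0, 0.5], [0, 0, 0]], [[0.5, 0.0, 0.5], [0, 0, 0]], [[0.5, 0.0, 0.5], [0, 0, 0]], [[0.5, -0.1, 0.4], [0, 0, 0]], [[0.5, 0.0, 0.5], [0, 0, 0]], [[0.6, 0.0, 0.4], [0, 0, 0]], [[0.5, 0.0, 0.4], [0, 0, 0]], [[0.6, -0.1, 0.4], [0, 0, 0]]] [50.3 23.  23.1]
[[[0.6, 0.0, 0.3], [0, 0, 0]], [[0.6, 0.0, 0.3], [0, 0, 0]], [[0.6, 0.0, 0.3], [0, 0, 0]], [[0.6, 0.0, 0.3], [0, 0, 0]], [[0.7, -0.1, 0.3], [0, 0, 0]], [[0.6, 0.0, 0.2], [0, 0, 0]], [[0.6, 0.0, 0.2], [0, 0, 0]], [[0.7, 0.0, 0.2], [0, 0, 0]], [[0.6, -0.1, 0.2], [0, 0, 0]], [[0.7, 0.0, 0.1], [0, 0, 0]]] [56.6 22.8 25.5]
[[[0.7, 0.0, 0.2], [0, 0, 0]], [[0.6, 0.0, 0.1], [0, 0, 0]], [[0.7, -0.1, 0.0], [0, 0, 0]], [[0.7, 0.0, 0.1], [0, 0, 0]], [[0.6, 0.0, 0.0], [0, 0, 0]], [[0.7, 0.0, 0.0], [0, 0, 0]], [[0.7, -0.1, 0.0], [0, 0, 0]], [[0.7, 0.0, -0.1], [0, 0, 0]], [[0.6, 0.0, 0.0], [0, 0, 0]], [[0.7, 0.0, -0.1], [0, 0, 0]]] [63.3 22.6 25.7]
```

>>> step_arm --increments '[[[0, 0, 0.4], [0, 0, 0]], [[0.1, 0, 0.5], [0, 0, 0]], [[0, 0, 0.5], [0, 0, 0]], [[0.1, 0, 0.5], [0, 0, 0]], [[0.1, 0, 0.5], [0, 0, 0]], [[0.1, 0, 0.5], [0, 0, 0]], [[0.1, 0, 0.5], [0, 0, 0]], [[0.1, 0, 0.4], [0, 0, 0]], [[0.1, 0, 0.5], [0, 0, 0]], [[0.1, 0, 0.5], [0, 0, 0]]]'

```text
clock: 8.2
tool_pos: [0.4216, 0.2338, 0.1231]
eef_rot: [0.025, 1.0, 0.0, 0.0]
contact_force: [0.6, 0.1, 0.0]
opening: 0.003
finger_force: 0.4
```

Run:
```python
from h import *
p,d=snap('scene','scene2'); print(r.get_state()['contact_force'])
cv2.imwrite('pics/c2.png',cv2.resize(p[150:300,260:460,::-1],None,fx=3,fy=3))
```

```text
[-0.33968643 -0.16919886  1.49186576]
```

View pics/c2.png

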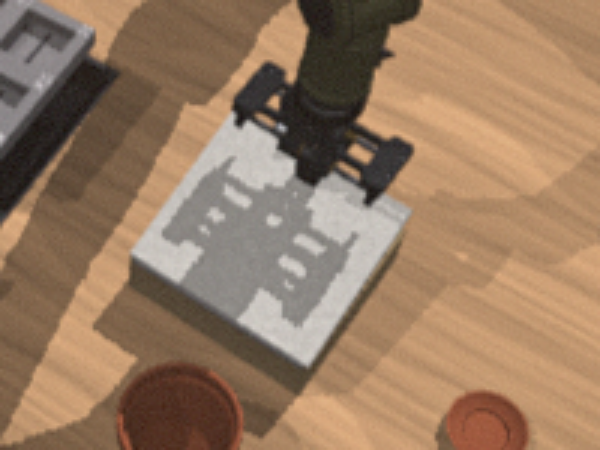

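The flap appears slightly raised under the finger at (310,180) in the crop; I check its slope from depth.

Run:
```python
from h import *
P=cloud('scene2')
for u,v in((320,210),(337,196),(350,245),(365,255),(372,230),(388,218)): print(u,v,np.round(P[v,u],3))
```

```text
320 210 [0.498 0.113 0.105]
337 196 [0.429 0.136 0.124]
350 245 [0.551 0.263 0.097]
365 255 [0.551 0.32  0.089]
372 230 [0.472 0.297 0.115]
388 218 [0.409 0.32  0.127]
```

Unlatched and following the finger (about 0.23 rad). Continue the arc.

>>> step_arm --increments '[[[0.2, 0, 0.7], [0, 0, 0]], [[0.3, -0.1, 0.6], [0, 0, 0]], [[0.2, 0, 0.7], [0, 0, 0]], [[0.3, 0, 0.6], [0, 0, 0]], [[0.3, 0, 0.6], [0, 0, 0]], [[0.3, 0, 0.6], [0, 0, 0]], [[0.4, 0, 0.6], [0, 0, 0]], [[0.4, 0, 0.6], [0, 0, 0]], [[0.4, 0, 0.6], [0, 0, 0]], [[0.4, -0.1, 0.6], [0, 0, 0]]]'

```text
clock: 9.25
tool_pos: [0.4537, 0.2321, 0.1853]
eef_rot: [0.025, 1.0, 0.0, 0.0]
contact_force: [0.8, -0.2, 1.1]
opening: 0.007
finger_force: 0.3
```

>>> step_arm --increments '[[[0.4, 0, 0.5], [0, 0, 0]], [[0.4, 0, 0.5], [0, 0, 0]], [[0.5, 0, 0.5], [0, 0, 0]], [[0.5, 0, 0.5], [0, 0, 0]], [[0.5, 0, 0.5], [0, 0, 0]], [[0.5, -0.1, 0.4], [0, 0, 0]], [[0.5, 0, 0.5], [0, 0, 0]], [[0.6, 0, 0.4], [0, 0, 0]], [[0.5, 0, 0.4], [0, 0, 0]], [[0.6, -0.1, 0.4], [0, 0, 0]]]'

```text
clock: 10.25
tool_pos: [0.5036, 0.2301, 0.231]
eef_rot: [0.025, 1.0, 0.0, -0.0]
contact_force: [0.7, 0.5, 0.4]
opening: 0.005
finger_force: 0.3
```

>>> step_arm --increments '[[[0.6, 0, 0.3], [0, 0, 0]], [[0.6, 0, 0.3], [0, 0, 0]], [[0.6, 0, 0.3], [0, 0, 0]], [[0.6, 0, 0.3], [0, 0, 0]], [[0.7, -0.1, 0.3], [0, 0, 0]], [[0.6, 0, 0.2], [0, 0, 0]], [[0.6, 0, 0.2], [0, 0, 0]], [[0.7, 0, 0.2], [0, 0, 0]], [[0.6, -0.1, 0.2], [0, 0, 0]], [[0.7, 0, 0.1], [0, 0, 0]]]'

```text
clock: 11.25
tool_pos: [0.5668, 0.2278, 0.255]
eef_rot: [0.025, 1.0, 0.0, 0.0]
contact_force: [0.7, -0.5, 0.9]
opening: 0.007
finger_force: 0.3
```

>>> step_arm --increments '[[[0.7, 0, 0.2], [0, 0, 0]], [[0.6, 0, 0.1], [0, 0, 0]], [[0.7, -0.1, 0], [0, 0, 0]], [[0.7, 0, 0.1], [0, 0, 0]], [[0.6, 0, 0], [0, 0, 0]], [[0.7, 0, 0], [0, 0, 0]], [[0.7, -0.1, 0], [0, 0, 0]], [[0.7, 0, -0.1], [0, 0, 0]], [[0.6, 0, 0], [0, 0, 0]], [[0.7, 0, -0.1], [0, 0, 0]]]'

```text
clock: 12.25
tool_pos: [0.6337, 0.2257, 0.2566]
eef_rot: [0.025, 1.0, -0.0, -0.0]
contact_force: [1.4, 0.1, 0.5]
opening: 0.004
finger_force: 0.4
```

Run:
```python
from h import *
p,d=snap('side','side3'); print(r.get_state()['contact_force'])
q,d=snap('scene','scene3')
cv2.imwrite('pics/c3.png',np.hstack([cv2.resize(p[180:380,180:380,::-1],(400,400)),cv2.resize(q[130:330,250:450,::-1],(400,400))]))
```

```text
[ 2.93603401  0.83155132 -0.47747104]
```

View pics/c3.png

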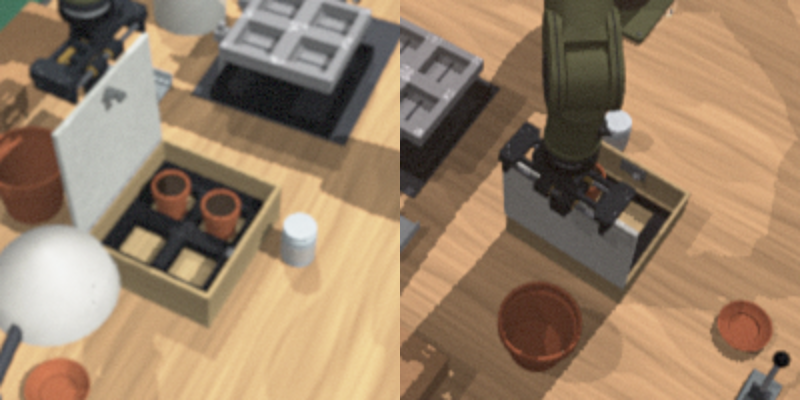

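Two pots only, both in the -y pockets (side crop (172,185), (220,207)); the flap is just past upright. Continue to the open stop, then lift off.

>>> step_arm --increments '[[[0.5, 0, 0], [0, 0, 0]], [[0.5, 0, 0], [0, 0, 0]], [[0.4, 0, 0], [0, 0, 0]], [[0.4, 0, 0], [0, 0, 0]], [[0.4, 0, 0], [0, 0, 0]], [[0.4, 0, 0], [0, 0, 0]], [[0.4, 0, 0], [0, 0, 0]], [[0.4, 0, 0], [0, 0, 0]], [[0.4, 0, 0], [0, 0, 0]], [[0.4, 0, 0], [0, 0, 0]]]'

```text
clock: 13.35
tool_pos: [0.6755, 0.2259, 0.2568]
eef_rot: [0.025, 1.0, 0.0, -0.0]
contact_force: [1.0, -0.0, -0.2]
opening: 0.001
finger_force: 0.0
```

>>> step_arm --increments '[[[0.3, 0, 0], [0, 0, 0]], [[0.3, 0, 0], [0, 0, 0]], [[0, 0, 1], [0, 0, 0]], [[0, 0, 1.5], [0, 0, 0]], [[0, 0, 1.5], [0, 0, 0]], [[0, 0, 1.5], [0, 0, 0]], [[0, 0, 1.5], [0, 0, 0]], [[0, 0, 1], [0, 0, 0]], [[0, 0, 0], [0, 0, 0]], [[0, 0, 0], [0, 0, 0]]]'

```text
clock: 14.35
tool_pos: [0.6811, 0.2258, 0.3366]
eef_rot: [0.025, 1.0, -0.0, -0.0]
contact_force: [-1.2, -0.2, 0.3]
opening: 0.001
finger_force: 0.0
```

Run:
```python
from h import *
np.set_printoptions(precision=3,suppress=True)
p,d=snap('scene','scene4'); snap('side','side4')
P=cloud('side4')
for v in (210,230,250,270): print(v,P[v,215:255:8].tolist())
```

```text
210 [[0.8650442983425024, -0.029284130031756773, 0.010697418094407983], [0.8320705374059683, -0.032612732958638334, 0.021790543980590337], [0.6449427604883928, 0.18360787809107149, 0.27927708354714936], [0.6338084574174664, 0.15952715102019857, 0.26402830790640713], [0.626262592332911, 0.12860570856200593, 0.24161251237833048]]
230 [[0.6402107186871848, 0.27483934109918123, 0.28201222528546765], [0.6333213472702361, 0.2479822218000289, 0.26112870803296157], [0.627658620412253, 0.21785216070275046, 0.23676393922547775], [nan, nan, nan], [0.6175259459889465, 0.14994342313546472, 0.18065744325682728]]
250 [[0.6304123060522397, 0.29912485391731214, 0.22976168080992093], [0.6248070420674827, 0.27038238960488614, 0.2047559618734133], [0.6178398270344992, 0.24175809127835018, 0.18053014531229952], [0.612399626364553, 0.2091390664538088, 0.15170156077634384], [0.6066877633039676, 0.17474470372920853, 0.12129199594847806]]
270 [[0.6209998159759417, 0.32321097100458557, 0.17517152247658033], [0.6177491655124934, 0.2912102534078031, 0.14352332146293417], [0.6113084806797005, 0.2614404121926669, 0.11588364610833836], [0.6044180713190198, 0.2303823644136874, 0.08713815234146692], [0.5948673049006062, 0.2012534473912573, 0.06180719858775216]]
```

>>> step_arm --increments '[[[-1.5, -0.2, 0], [0, 0, 0]], [[-2, -0.2, 0], [0, 0, 0]], [[-2, -0.2, 0], [0, 0, 0]], [[-2, -0.2, 0], [0, 0, 0]], [[-2, -0.2, 0], [0, 0, 0]], [[-2, -0.2, 0], [0, 0, 0]], [[-2, -0.2, 0], [0, 0, 0]], [[-1.5, -0.2, 0], [0, 0, 0]], [[0, 0, 0], [0, 0, 0]], [[0, 0, 0], [0, 0, 0]]]' --fingers 0.8

```text
clock: 15.45
tool_pos: [0.5317, 0.2097, 0.3366]
eef_rot: [0.025, 1.0, -0.0, 0.0]
contact_force: [0.2, -1.1, -0.6]
opening: 0.8
finger_force: 0.0
```

Run:
```python
from h import *
snap('wrist','wrist5'); print(r.get_state()['tool_pos'],r.get_state()['opening'])
```

```text
[0.5320536  0.20973866 0.33649477] 0.800152282005671
```

View pics/wrist5.png

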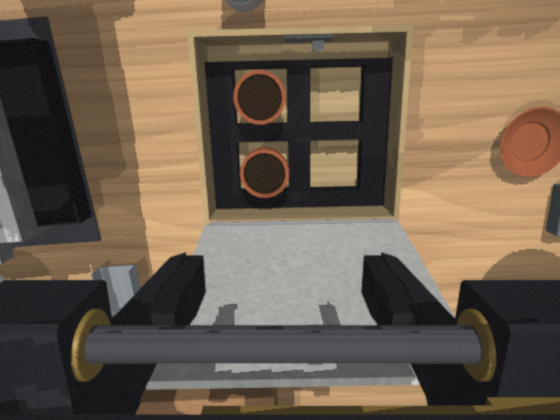

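Pots' rims are centred at (260,97) and (265,173); the flap stands open. Rim heights come from the depth plus the second view.

Run:
```python
from h import *
np.set_printoptions(precision=4,suppress=True)
P=cloud('wrist5')
for n,(u,v) in dict(A=(260,97),B=(265,173)).items():
    sub=P[v-35:v+36,u-35:u+36].reshape(-1,3); k=(sub[:,2]>.06)&(sub[:,2]<.072); q=sub[k]
    c,rad=cv2.minEnclosingCircle((q[:,:2]*1000).astype(np.float32)); print(n,k.sum(),np.median(q[:,2]),c,rad, atz('wrist5',u,v,.066))
S=cloud('side4')
for (u0,v0) in ((290,283),(266,272)):
    sub=S[v0-25:v0+26,u0-14:u0+15].reshape(-1,3); k=(sub[:,2]>.06)&(sub[:,2]<.072); q=sub[k]
    if len(q): c,rad=cv2.minEnclosingCircle((q[:,:2]*1000).astype(np.float32)); print('side',k.sum(),np.median(q[:,2]),c,rad)
print(tri(('wrist5',260,97),('side4',290,280)),tri(('wrist5',265,173),('side4',266,268)))
```

```text
A 2224 0.06273946192981018 (454.3838195800781, 187.4387969970703) 28.868972778320312 [0.4538 0.1878 0.066 ]
B 1881 0.06277578915221566 (539.806884765625, 186.8831787109375) 29.048460006713867 [0.5391 0.1877 0.066 ]
side 314 0.06412206345418989 (461.4237060546875, 191.0211181640625) 101.4724349975586
side 285 0.06432158094796697 (554.2232666015625, 166.28997802734375) 61.01006317138672
(array([0.4534, 0.1882, 0.077 ]), np.float64(0.0011350428468483195)) (array([0.534 , 0.1892, 0.0907]), np.float64(0.00048824837559985156))
```

Run:
```python
from h import *
P=cloud('scene4').reshape(-1,3)
k=(P[:,2]>.117)&(P[:,2]<.13)&(abs(P[:,0]-.494)<.115)&(P[:,1]>-.285)&(P[:,1]<-.05)
q=(P[k,:2]*1000).astype(np.float32); rr=cv2.minAreaRect(q); print(len(q),rr,np.median(P[k,2]))
print(np.percentile(q,[1,50,99],axis=0))
print(r.get_state()['q'])
```

```text
1449 ((497.5213928222656, -177.47457885742188), (223.9166717529297, 206.16014099121094), 1.0985658168792725) 0.12381913477935236
[[ 389.17801025 -276.71807129]
 [ 492.96734619 -175.11950684]
 [ 593.71131592  -75.75625946]]
[-0.19266741  0.53406124 -0.44181663  1.5869622   0.24995029  1.07672361
  0.81967103]
```

>>> step_arm --increments '[[[-1.9, -0.5, 0], [0, 0, 0]], [[-2, -0.5, -1.5], [0, 0, 0]], [[-1.9, -0.5, -3], [0, 0, 0]], [[-2, -0.7, -4], [0, 0, 0]], [[0, 0, -4], [0, 0, 0]], [[0, 0, -4], [0, 0, 0]], [[0, 0, -3], [0, 0, 0]], [[0, 0, -1.5], [0, 0, 0]], [[0, 0, 0], [0, 0, 0]], [[0, 0, 0], [0, 0, 0]]]'

```text
clock: 16.5
tool_pos: [0.4541, 0.1882, 0.1267]
eef_rot: [0.026, 1.0, 0.0, 0.0]
contact_force: [-0.5, 0.2, 0.7]
opening: 0.797
finger_force: 0.0
```

>>> step_arm --increments '[[[0, 0, -2], [0, 0, 0]], [[0, 0, -2], [0, 0, 0]], [[0, 0, -2], [0, 0, 0]], [[0, 0, -1.5], [0, 0, 0]], [[0, 0, -1], [0, 0, 0]], [[0, 0, -0.4], [0, 0, 0]], [[0, 0, 0], [0, 0, 0]], [[0, 0, 0], [0, 0, 0]], [[0, 0, 0], [0, 0, 0]], [[0, 0, 0], [0, 0, 0]]]'

```text
clock: 17.5
tool_pos: [0.4536, 0.188, 0.0383]
eef_rot: [0.026, 1.0, 0.0, 0.0]
contact_force: [-0.3, 0.6, 0.4]
opening: 0.801
finger_force: 0.0
```

>>> step_arm --increments '[[[0, 0, 0], [0, 0, 0]], [[0, 0, 0], [0, 0, 0]], [[0, 0, 0], [0, 0, 0]], [[0, 0, 0], [0, 0, 0]], [[0, 0, 0], [0, 0, 0]], [[0, 0, 0], [0, 0, 0]], [[0, 0, 0], [0, 0, 0]], [[0, 0, 0], [0, 0, 0]], [[0, 0, 0], [0, 0, 0]], [[0, 0, 0], [0, 0, 0]]]' --fingers 0.5 --grip_force 15

```text
clock: 18.5
tool_pos: [0.4533, 0.1879, 0.0379]
eef_rot: [0.025, 1.0, 0.0, 0.0]
contact_force: [-0.5, -0.4, 5.3]
opening: 0.649
finger_force: 15.0
```

>>> step_arm --increments '[[[0, 0, 0.5], [0, 0, 0]], [[0, 0, 1], [0, 0, 0]], [[0, 0, 2], [0, 0, 0]], [[0, 0, 2.5], [0, 0, 0]], [[0, 0, 2.5], [0, 0, 0]], [[0, 0, 2.5], [0, 0, 0]], [[0, 0, 2.5], [0, 0, 0]], [[0, 0, 2], [0, 0, 0]], [[0, 0, 1], [0, 0, 0]], [[0, 0, 0], [0, 0, 0]]]'

```text
clock: 19.5
tool_pos: [0.4538, 0.188, 0.204]
eef_rot: [0.026, 1.0, 0.001, 0.001]
contact_force: [0.8, 0.8, -1.4]
opening: 0.651
finger_force: 15.0
```

>>> step_arm --increments '[[[0, -1, 0], [0, 0, 0]], [[-0.1, -2, 0], [0, 0, 0]], [[-0.1, -3, 0], [0, 0, 0]], [[-0.1, -3, 0], [0, 0, 0]], [[-0.1, -3, 0], [0, 0, 0]], [[-0.1, -3, 0], [0, 0, 0]], [[-0.1, -3, 0], [0, 0, 0]], [[-0.1, -3, 0], [0, 0, 0]], [[-0.1, -3, 0], [0, 0, 0]], [[-0.1, -3, 0], [0, 0, 0]]]'

```text
clock: 20.5
tool_pos: [0.4427, -0.084, 0.2015]
eef_rot: [0.026, 1.0, -0.0, -0.002]
contact_force: [0.8, 0.1, -0.8]
opening: 0.648
finger_force: 15.0
```

>>> step_arm --increments '[[[-0.1, -2, 0], [0, 0, 0]], [[-0.1, -1.3, 0], [0, 0, 0]], [[0, -1, 0], [0, 0, 0]], [[0, 0, 0], [0, 0, 0]], [[0, 0, 0], [0, 0, 0]], [[0, 0, 0], [0, 0, 0]], [[0, 0, 0], [0, 0, 0]], [[0, 0, 0], [0, 0, 0]], [[0, 0, 0], [0, 0, 0]], [[0, 0, 0], [0, 0, 0]]]'

```text
clock: 21.5
tool_pos: [0.4423, -0.125, 0.2028]
eef_rot: [0.025, 1.0, 0.0, 0.0]
contact_force: [0.4, 0.2, -1.0]
opening: 0.65
finger_force: 15.0
```

Run:
```python
from h import *
snap('wrist','wrist6'); print(r.get_state()['tool_pos'],r.get_state()['opening'])
```

```text
[ 0.44228228 -0.12502361  0.20278043] 0.6507783317409601
```

View pics/wrist6.png

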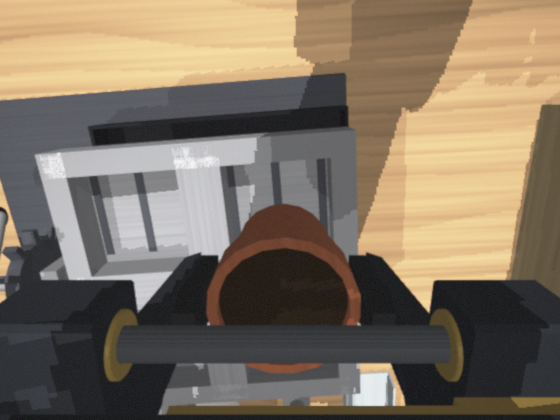

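The rack's near outer corners show at (38,155) and (354,128); the pot hangs upright in the fingers.

Run:
```python
from h import *
np.set_printoptions(precision=4,suppress=True)
a,b=atz('wrist6',38,155,.124),atz('wrist6',354,128,.124); print(a,b,np.linalg.norm(a-b)); d=(b-a)/np.linalg.norm(b-a); n=np.array([d[1],-d[0],0])
print('yaw',np.degrees(np.arctan2(-d[0],d[1])),'mid',(a+b)/2+.1*n)
m=(a+b)/2+.1*n
for i in(-1,1): print(m+.049*d+i*.049*n)
print(px('wrist6',120,140),px('wrist6',300,250))
```

```text
[ 0.3935 -0.2759  0.124 ] [ 0.387 -0.079  0.124] 0.19706480013274327
yaw 1.8843154910559015 mid [ 0.4902 -0.1742  0.124 ]
[ 0.4396 -0.1268  0.124 ]
[ 0.5376 -0.1236  0.124 ]
[ 0.3967 -0.2756  0.0078] [ 0.4194 -0.118   0.2311]
```

>>> step_arm --increments '[[[-0.2, 0, -1], [0, 0, 0]], [[0, 0, -1.5], [0, 0, 0]], [[0, 0, -1.5], [0, 0, 0]], [[0, 0, -1], [0, 0, 0]], [[0, 0, -0.7], [0, 0, 0]], [[0, 0, -0.5], [0, 0, 0]], [[0, 0, -0.4], [0, 0, 0]], [[0, 0, -0.2], [0, 0, 0]], [[0, 0, 0], [0, 0, 0]], [[0, 0, 0], [0, 0, 0]]]'

```text
clock: 22.55
tool_pos: [0.4404, -0.1252, 0.135]
eef_rot: [0.025, 1.0, -0.0, 0.0]
contact_force: [-0.3, -1.0, -1.7]
opening: 0.648
finger_force: 15.0
```

>>> step_arm --increments '[[[0, 0, -0.2], [0, 0, 0]], [[0, 0, 0], [0, 0, 0]], [[0, 0, 0], [0, 0, 0]], [[0, 0, 0], [0, 0, 0]], [[0, 0, 0], [0, 0, 0]], [[0, 0, 0], [0, 0, 0]], [[0, 0, 0], [0, 0, 0]], [[0, 0, 0], [0, 0, 0]], [[0, 0, 0], [0, 0, 0]], [[0, 0, 0], [0, 0, 0]]]'

```text
clock: 23.55
tool_pos: [0.4402, -0.1251, 0.1327]
eef_rot: [0.025, 1.0, 0.0, -0.0]
contact_force: [0.2, -0.4, -1.5]
opening: 0.647
finger_force: 15.0
```

>>> step_arm --increments '[[[0, 0, -0.1], [0, 0, 0]], [[0, 0, -0.1], [0, 0, 0]], [[0, 0, 0], [0, 0, 0]], [[0, 0, 0], [0, 0, 0]], [[0, 0, 0], [0, 0, 0]], [[0, 0, 0], [0, 0, 0]], [[0, 0, 0], [0, 0, 0]], [[0, 0, 0], [0, 0, 0]], [[0, 0, 0], [0, 0, 0]], [[0, 0, 0], [0, 0, 0]]]'

```text
clock: 24.55
tool_pos: [0.4404, -0.1251, 0.1315]
eef_rot: [0.025, 1.0, -0.0, 0.0]
contact_force: [-1.5, 0.6, 8.9]
opening: 0.652
finger_force: 15.0
```

>>> step_arm --increments '[[[0, 0, 0], [0, 0, 0]], [[0, 0, 0], [0, 0, 0]], [[0, 0, 0], [0, 0, 0]], [[0, 0, 0], [0, 0, 0]], [[0, 0, 0.5], [0, 0, 0]], [[0, 0, 1], [0, 0, 0]], [[0, 0, 2], [0, 0, 0]], [[0, 0, 2], [0, 0, 0]], [[0, 0, 2], [0, 0, 0]], [[0, 0, 1.5], [0, 0, 0]]]' --fingers 0.8

```text
clock: 25.55
tool_pos: [0.4405, -0.1251, 0.2227]
eef_rot: [0.025, 1.0, -0.0, 0.001]
contact_force: [0.6, 0.7, 0.6]
opening: 0.8
finger_force: 0.0
```

>>> step_arm --increments '[[[0.5, 2, 0], [0, 0, 0]], [[1, 3, 0], [0, 0, 0]], [[1, 3, 0], [0, 0, 0]], [[1, 3, 0], [0, 0, 0]], [[1, 4, 0], [0, 0, 0]], [[1, 4, 0], [0, 0, 0]], [[1, 4, 0], [0, 0, 0]], [[1, 3, 0], [0, 0, 0]], [[1, 3, 0], [0, 0, 0]], [[1, 2, 0], [0, 0, 0]]]'

```text
clock: 26.55
tool_pos: [0.5351, 0.1879, 0.2218]
eef_rot: [0.024, 1.0, 0.001, 0.0]
contact_force: [0.3, 0.7, 0.7]
opening: 0.795
finger_force: 0.0
```

Run:
```python
from h import *
np.set_printoptions(precision=4,suppress=True)
snap('wrist','wrist7'); snap('side','side7'); print(r.get_state()['tool_pos'])
for n,z0,z1 in(('side7',.15,.168),('side7',.057,.072),('wrist7',.057,.072)):
    P=cloud(n); im=cv2.imread(f'pics/{n}.png').astype(int); k=(P[...,2]>z0)&(P[...,2]<z1)&(im[...,2]-im[...,0]>40)&(P[...,0]>.38)&(P[...,0]<.6)&(P[...,1]<.23)
    q=P[k]; print(n,z0,len(q)); 
    if len(q): print(np.median(q,0),cv2.minAreaRect((q[:,:2]*1000).astype(np.float32)))
```

```text
[0.5358 0.1891 0.2218]
side7 0.15 226
[ 0.4372 -0.1504  0.1573] ((472.8888854980469, -614.974365234375), (1045.907470703125, 153.51148986816406), 88.18171691894531)
side7 0.057 483
[0.5344 0.1293 0.0648] ((491.33209228515625, -453.21343994140625), (1365.9276123046875, 216.75311279296875), 89.99851989746094)
wrist7 0.057 2500
[0.5526 0.1733 0.0664] ((492.67828369140625, 176.38766479492188), (112.45639038085938, 201.73483276367188), 88.49418640136719)
```

Run:
```python
from h import *
a=cv2.imread('pics/wrist7.png'); b=cv2.imread('pics/side7.png')
cv2.imwrite('pics/c7.png',np.hstack([cv2.resize(a,(400,300)),cv2.resize(b[150:300,240:440],(400,300))]))
```

```text
(no output)
```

View pics/c7.png

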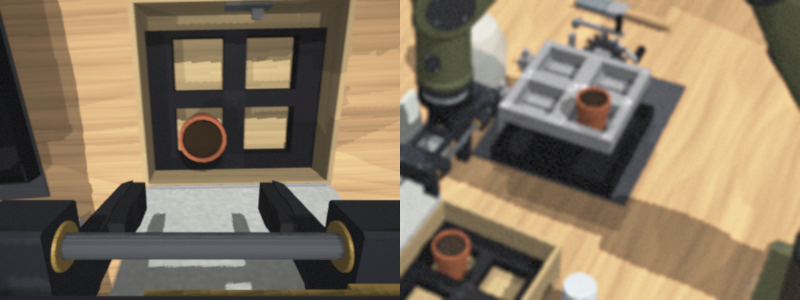

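Pot A stands in its stall; pot B still in its pocket at (283,193), measure it again.

Run:
```python
from h import *
np.set_printoptions(precision=4,suppress=True)
P=cloud('wrist7'); sub=P[155:236,240:326]; k=(sub[...,2]>.058)&(sub[...,2]<.08)
q=sub[k]; print(len(q),np.percentile(q[:,2],[5,50,95]),cv2.minEnclosingCircle((q[:,:2]*1000).astype(np.float32)),np.median(q,0)); print(atz('wrist7',283,193,.066))
ys,xs=np.nonzero(k); print(xs.min()+240,xs.max()+240,ys.min()+155,ys.max()+155)
```

```text
3443 [0.0613 0.0627 0.0672] ((539.8922119140625, 186.88656616210938), 29.17949676513672) [0.5394 0.187  0.0627]
[0.5383 0.1878 0.066 ]
249 315 160 226
```

>>> step_arm --increments '[[[0.3, -0.2, 0], [0, 0, 0]], [[0, 0, -2], [0, 0, 0]], [[0, 0, -3], [0, 0, 0]], [[0, 0, -3], [0, 0, 0]], [[0, 0, -3], [0, 0, 0]], [[0, 0, -3], [0, 0, 0]], [[0, 0, -2], [0, 0, 0]], [[0, 0, -1.4], [0, 0, 0]], [[0, 0, -0.9], [0, 0, 0]], [[0, 0, 0], [0, 0, 0]]]'

```text
clock: 27.65
tool_pos: [0.5378, 0.1816, 0.0371]
eef_rot: [0.026, 1.0, -0.001, -0.001]
contact_force: [-0.4, -0.0, -0.5]
opening: 0.799
finger_force: 0.0
```

>>> step_arm --increments '[[[0, 0, 0], [0, 0, 0]], [[0, 0, 0], [0, 0, 0]], [[0, 0, 0], [0, 0, 0]], [[0, 0, 0], [0, 0, 0]], [[0, 0, 0], [0, 0, 0]], [[0, 0, 0], [0, 0, 0]], [[0, 0, 0], [0, 0, 0]], [[0, 0, 0], [0, 0, 0]], [[0, 0, 0], [0, 0, 0]], [[0, 0, 0], [0, 0, 0]]]' --fingers 0.5 --grip_force 15

```text
clock: 28.65
tool_pos: [0.5389, 0.1833, 0.0385]
eef_rot: [0.025, 1.0, 0.0, 0.001]
contact_force: [0.4, -0.2, 5.4]
opening: 0.647
finger_force: 15.0
```

>>> step_arm --increments '[[[0, 0, 0.5], [0, 0, 0]], [[0, 0, 1], [0, 0, 0]], [[0, 0, 2], [0, 0, 0]], [[0, 0, 2.5], [0, 0, 0]], [[0, 0, 2.5], [0, 0, 0]], [[0, 0, 2.5], [0, 0, 0]], [[0, 0, 2.5], [0, 0, 0]], [[0, 0, 2], [0, 0, 0]], [[0, 0, 1], [0, 0, 0]], [[0, 0, 0], [0, 0, 0]]]'

```text
clock: 29.65
tool_pos: [0.5388, 0.183, 0.2041]
eef_rot: [0.026, 1.0, 0.0, 0.001]
contact_force: [-0.3, -0.5, -1.5]
opening: 0.651
finger_force: 15.0
```

>>> step_arm --increments '[[[0, -1.5, 0], [0, 0, 0]], [[0, -2.5, 0], [0, 0, 0]], [[0, -3.5, 0], [0, 0, 0]], [[0, -3.5, 0], [0, 0, 0]], [[0, -4, 0], [0, 0, 0]], [[0, -4, 0], [0, 0, 0]], [[0, -4, 0], [0, 0, 0]], [[0, -3.5, 0], [0, 0, 0]], [[0, -2.5, 0], [0, 0, 0]], [[-0.1, -1.6, 0], [0, 0, 0]]]'

```text
clock: 30.65
tool_pos: [0.5354, -0.1271, 0.2012]
eef_rot: [0.027, 1.0, -0.001, -0.002]
contact_force: [0.2, -0.2, -1.4]
opening: 0.651
finger_force: 15.0
```

>>> step_arm --increments '[[[0, 0, 0], [0, 0, 0]], [[0, 0, 0], [0, 0, 0]], [[0, 0, -1], [0, 0, 0]], [[0, 0, -1.5], [0, 0, 0]], [[0, 0, -1.5], [0, 0, 0]], [[0, 0, -1], [0, 0, 0]], [[0, 0, -0.8], [0, 0, 0]], [[0, 0, -0.6], [0, 0, 0]], [[0, 0, -0.4], [0, 0, 0]], [[0, 0, 0], [0, 0, 0]]]'

```text
clock: 31.65
tool_pos: [0.5371, -0.123, 0.1344]
eef_rot: [0.025, 1.0, 0.0, -0.0]
contact_force: [0.3, -0.3, -0.6]
opening: 0.65
finger_force: 15.0
```

>>> step_arm --increments '[[[0, 0, -0.2], [0, 0, 0]], [[0, 0, -0.1], [0, 0, 0]], [[0, 0, 0], [0, 0, 0]], [[0, 0, 0], [0, 0, 0]], [[0, 0, 0], [0, 0, 0]], [[0, 0, 0], [0, 0, 0]], [[0, 0, 0], [0, 0, 0]], [[0, 0, 0], [0, 0, 0]], [[0, 0, 0], [0, 0, 0]], [[0, 0, 0], [0, 0, 0]]]'

```text
clock: 32.65
tool_pos: [0.5376, -0.1231, 0.1322]
eef_rot: [0.025, 1.0, -0.0, 0.0]
contact_force: [-1.0, 0.2, 5.1]
opening: 0.651
finger_force: 15.0
```

>>> step_arm --increments '[[[0, 0, 0], [0, 0, 0]], [[0, 0, 0], [0, 0, 0]], [[0, 0, 0], [0, 0, 0]], [[0, 0, 0], [0, 0, 0]], [[0, 0, 0.5], [0, 0, 0]], [[0, 0, 1], [0, 0, 0]], [[0, 0, 3], [0, 0, 0]], [[0, 0, 3], [0, 0, 0]], [[0, 0, 3], [0, 0, 0]], [[0, 0, 3], [0, 0, 0]]]' --fingers 0.8

```text
clock: 33.65
tool_pos: [0.5371, -0.123, 0.2689]
eef_rot: [0.025, 1.0, 0.0, 0.0]
contact_force: [0.2, -0.3, -0.6]
opening: 0.798
finger_force: 0.0
```

>>> step_arm --increments '[[[0, -2, 0.3], [0, 0, 0]], [[0, -3, 0], [0, 0, 0]], [[0, -3, 0], [0, 0, 0]], [[0, -3, 0], [0, 0, 0]], [[0, -3, 0], [0, 0, 0]], [[0, -2, 0], [0, 0, 0]], [[0, -1.5, 0], [0, 0, 0]], [[0, 0, 0], [0, 0, 0]], [[0, 0, 0], [0, 0, 0]], [[0, 0, 0], [0, 0, 0]]]' --fingers 0.5

```text
clock: 34.65
tool_pos: [0.5377, -0.2961, 0.27]
eef_rot: [0.024, 1.0, 0.001, 0.0]
contact_force: [0.8, 0.5, 0.4]
opening: 0.498
finger_force: 0.0
```

Run:
```python
from h import *
snap('wrist','wrist8'); print(r.get_state()['tool_pos']); snap('side','side8')
```

```text
[ 0.53766891 -0.29628072  0.2700432 ]
```

View pics/wrist8.png

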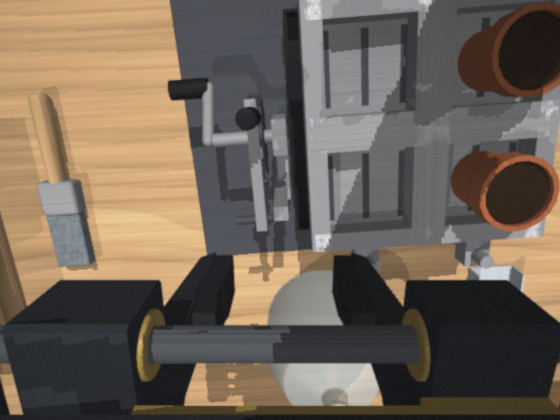

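Knob top is the black disc at (247,118), crank handle at (188,90), pawl arm running to (262,230); both pots stand in the +y stalls.

Run:
```python
from h import *
np.set_printoptions(precision=4,suppress=True)
print(px('wrist8',247,118),atz('wrist8',247,118,.19),atz('wrist8',262,225,.155))
P=cloud('wrist8'); sub=P[95:140,230:265]; k=sub[...,2]>.18; q=sub[k]; print(len(q),np.median(q,0),cv2.minEnclosingCircle((q[:,:2]*1000).astype(np.float32)))
print(px('wrist8',188,90),px('wrist8',205,88))
Q=cloud('wrist8'); 
for (u,v) in((532,50),(518,190)):
  print(px('wrist8',u,v))
```

```text
[ 0.4733 -0.3152  0.1898] [ 0.4733 -0.3151  0.19  ] [ 0.555  -0.3133  0.155 ]
424 [ 0.4737 -0.3154  0.1899] ((473.8091125488281, -315.6129455566406), 6.922142028808594)
[ 0.4512 -0.3782  0.0724] [ 0.4503 -0.3625  0.073 ]
[ 0.4401 -0.1255  0.1561]
[ 0.5363 -0.1216  0.1563]
```

>>> step_arm --increments '[[[-2, -0.7, 0], [0, 0, 0]], [[-2.4, -0.7, 0], [0, 0, 0]], [[-2, -0.6, 0], [0, 0, 0]], [[0, 0, -1.5], [0, 0, 0]], [[0, 0, -2.5], [0, 0, 0]], [[0, 0, -2.5], [0, 0, 0]], [[0, 0, -2], [0, 0, 0]], [[0, 0, -1.5], [0, 0, 0]], [[0, 0, -1], [0, 0, 0]], [[0, 0, 0], [0, 0, 0]]]'

```text
clock: 35.75
tool_pos: [0.4728, -0.3173, 0.1588]
eef_rot: [0.025, 1.0, 0.001, -0.001]
contact_force: [0.1, 0.4, -0.2]
opening: 0.499
finger_force: 0.0
```

>>> step_arm --increments '[[[0, 0, 0], [0, 0, 0]], [[0, 0, 0], [0, 0, 0]], [[0, 0, 0], [0, 0, 0]], [[0, 0, 0], [0, 0, 0]], [[0, 0, 0], [0, 0, 0]], [[0, 0, 0], [0, 0, 0]], [[0, 0, 0], [0, 0, 0]], [[0, 0, 0], [0, 0, 0]], [[0, 0, 0], [0, 0, 0]], [[0, 0, 0], [0, 0, 0]]]' --fingers 0 --grip_force 20

```text
clock: 36.75
tool_pos: [0.4737, -0.3161, 0.1601]
eef_rot: [0.025, 1.0, 0.001, 0.0]
contact_force: [0.4, 5.8, 3.2]
opening: 0.149
finger_force: 20.0
```

>>> step_arm --increments '[[[0.05, 0, 0.2], [0, 1.6, 0]], [[0.05, 0, 0.2], [0, 1.6, 0]], [[0.05, 0, 0.2], [0, 1.6, 0]], [[0.1, 0, 0.2], [0, 1.6, 0]], [[0.1, 0, 0.2], [0, 1.6, 0]], [[0.1, 0, 0.2], [0, 1.6, 0]], [[0.1, 0, 0.2], [0, 1.6, 0]], [[0.1, 0, 0.2], [0, 1.6, 0]], [[0.1, 0, 0.2], [0, 1.6, 0]], [[0.1, 0, 0.2], [0, 1.6, 0]]]'

```text
clock: 37.75
tool_pos: [0.4809, -0.3158, 0.1799]
eef_rot: [0.025, 0.99, -0.002, -0.141]
contact_force: [-2.1, 5.5, 0.8]
opening: 0.154
finger_force: 20.0
```

>>> step_arm --increments '[[[0, 0, 0], [0, 0, 0]], [[0, 0, 0], [0, 0, 0]], [[0, 0, 0], [0, 0, 0]], [[0, 0, 0], [0, 0, 0]], [[0, 0, 0], [0, 0, 0]], [[0, 0, 0], [0, 0, 0]], [[0, 0, 0], [0, 0, 0]], [[0, 0, 0], [0, 0, 0]], [[0, 0, 0], [0, 0, 0]], [[0, 0, 0], [0, 0, 0]]]'

```text
clock: 38.75
tool_pos: [0.4809, -0.3158, 0.1798]
eef_rot: [0.025, 0.99, -0.002, -0.14]
contact_force: [-2.9, 5.7, 2.4]
opening: 0.15
finger_force: 20.0
```

>>> step_arm --increments '[[[0, 0, 0], [0, 0, 0]], [[0, 0, 0], [0, 0, 0]], [[0, 0, 0], [0, 0, 0]], [[0, 0, 0], [0, 0, 0]], [[0, 0, 0], [0, 0, 0]], [[0, 0, 0], [0, 0, 0]], [[0, 0, 0], [0, 0, 0]], [[0, 0, 0], [0, 0, 0]], [[0, 0, 0], [0, 0, 0]], [[0, 0, 0], [0, 0, 0]]]'

```text
clock: 39.75
tool_pos: [0.4809, -0.3158, 0.1798]
eef_rot: [0.025, 0.99, -0.002, -0.14]
contact_force: [-2.7, 6.8, 0.8]
opening: 0.151
finger_force: 20.0
```

Run:
```python
from h import *
snap('scene','scene9'); P=cloud('scene9'); q=P[130:215,200:300].reshape(-1,3)
k=(abs(q[:,0]-.49)<.1)&(q[:,1]<-.16)&(q[:,1]>-.27)&(q[:,2]>.03); print(np.percentile(q[k,2],[50,75,85,95]),r.get_state()['contact_force'])
```

```text
[0.10377988 0.10877595 0.11294478 0.27893095] [-2.34361288  5.57024431  1.44254216]
```

The rack is sinking (rim about 0.105). Keep holding.

>>> step_arm --increments '[[[0, 0, 0], [0, 0, 0]], [[0, 0, 0], [0, 0, 0]], [[0, 0, 0], [0, 0, 0]], [[0, 0, 0], [0, 0, 0]], [[0, 0, 0], [0, 0, 0]], [[0, 0, 0], [0, 0, 0]], [[0, 0, 0], [0, 0, 0]], [[0, 0, 0], [0, 0, 0]], [[0, 0, 0], [0, 0, 0]], [[0, 0, 0], [0, 0, 0]]]'

```text
clock: 40.8
tool_pos: [0.4809, -0.3158, 0.1798]
eef_rot: [0.025, 0.99, -0.002, -0.14]
contact_force: [-2.0, 6.0, 2.0]
opening: 0.148
finger_force: 20.0
```

>>> step_arm --increments '[[[0, 0, 0], [0, 0, 0]], [[0, 0, 0], [0, 0, 0]], [[0, 0, 0], [0, 0, 0]], [[0, 0, 0], [0, 0, 0]], [[0, 0, 0], [0, 0, 0]], [[0, 0, 0], [0, 0, 0]], [[0, 0, 0], [0, 0, 0]], [[0, 0, 0], [0, 0, 0]], [[0, 0, 0], [0, 0, 0]], [[0, 0, 0], [0, 0, 0]]]'

```text
clock: 41.8
tool_pos: [0.4809, -0.3158, 0.1798]
eef_rot: [0.025, 0.99, -0.002, -0.14]
contact_force: [-2.3, 6.2, 1.4]
opening: 0.149
finger_force: 20.0
```

>>> step_arm --increments '[[[0, 0, 0], [0, 0, 0]], [[0, 0, 0], [0, 0, 0]], [[0, 0, 0], [0, 0, 0]], [[0, 0, 0], [0, 0, 0]], [[0, 0, 0], [0, 0, 0]], [[0, 0, 0], [0, 0, 0]], [[0, 0, 0], [0, 0, 0]], [[0, 0, 0], [0, 0, 0]], [[0, 0, 0], [0, 0, 0]], [[0, 0, 0], [0, 0, 0]]]'

```text
clock: 42.8
tool_pos: [0.4809, -0.3158, 0.1798]
eef_rot: [0.025, 0.99, -0.002, -0.14]
contact_force: [-2.6, 5.7, 2.6]
opening: 0.148
finger_force: 20.0
```

>>> step_arm --increments '[[[0, 0, 0], [0, 0, 0]], [[0, 0, 0], [0, 0, 0]], [[0, 0, 0], [0, 0, 0]], [[0, 0, 0], [0, 0, 0]], [[0, 0, 0], [0, 0, 0]], [[0, 0, 0], [0, 0, 0]], [[0, 0, 0], [0, 0, 0]], [[0, 0, 0], [0, 0, 0]], [[0, 0, 0], [0, 0, 0]], [[0, 0, 0], [0, 0, 0]]]'

```text
clock: 43.8
tool_pos: [0.4809, -0.3158, 0.1798]
eef_rot: [0.025, 0.99, -0.002, -0.14]
contact_force: [-2.7, 5.6, 2.4]
opening: 0.154
finger_force: 20.0
```

>>> step_arm --increments '[[[0, 0, 0], [0, 0, 0]], [[0, 0, 0], [0, 0, 0]], [[0, 0, 0], [0, 0, 0]], [[0, 0, 0], [0, 0, 0]], [[0, 0, 0], [0, 0, 0]], [[0, 0, 0], [0, 0, 0]], [[0, 0, 0], [0, 0, 0]], [[0, 0, 0], [0, 0, 0]], [[0, 0, 0], [0, 0, 0]], [[0, 0, 0], [0, 0, 0]]]'

```text
clock: 44.8
tool_pos: [0.4809, -0.3159, 0.1798]
eef_rot: [0.025, 0.99, -0.002, -0.14]
contact_force: [-2.4, 5.9, 2.3]
opening: 0.15
finger_force: 20.0
```

>>> step_arm --increments '[[[0, 0, 0], [0, 0, 0]], [[0, 0, 0], [0, 0, 0]], [[0, 0, 0], [0, 0, 0]], [[0, 0, 0], [0, 0, 0]], [[0, 0, 0], [0, 0, 0]], [[0, 0, 0], [0, 0, 0]], [[0, 0, 0], [0, 0, 0]], [[0, 0, 0], [0, 0, 0]], [[0, 0, 0], [0, 0, 0]], [[0, 0, 0], [0, 0, 0]]]'

```text
clock: 45.8
tool_pos: [0.4809, -0.3158, 0.1798]
eef_rot: [0.025, 0.99, -0.002, -0.14]
contact_force: [-3.0, 6.1, 0.9]
opening: 0.148
finger_force: 20.0
```

>>> step_arm --increments '[[[0, 0, 0], [0, 0, 0]], [[0, 0, 0], [0, 0, 0]], [[0, 0, 0], [0, 0, 0]], [[0, 0, 0], [0, 0, 0]], [[0, 0, 0], [0, 0, 0]], [[0, 0, 0], [0, 0, 0]], [[0, 0, 0], [0, 0, 0]], [[0, 0, 0], [0, 0, 0]], [[0, 0, 0], [0, 0, 0]], [[0, 0, 0], [0, 0, 0]]]'

```text
clock: 46.8
tool_pos: [0.4809, -0.3158, 0.1798]
eef_rot: [0.025, 0.99, -0.002, -0.14]
contact_force: [-2.1, 6.0, 1.7]
opening: 0.153
finger_force: 20.0
```

>>> step_arm --increments '[[[0, 0, 0], [0, 0, 0]], [[0, 0, 0], [0, 0, 0]], [[0, 0, 0], [0, 0, 0]], [[0, 0, 0], [0, 0, 0]], [[0, 0, 0], [0, 0, 0]], [[0, 0, 0], [0, 0, 0]], [[0, 0, 0], [0, 0, 0]], [[0, 0, 0], [0, 0, 0]], [[0, 0, 0], [0, 0, 0]], [[0, 0, 0], [0, 0, 0]]]'

```text
clock: 47.8
tool_pos: [0.4809, -0.3158, 0.1798]
eef_rot: [0.025, 0.99, -0.002, -0.14]
contact_force: [-2.9, 5.4, 2.3]
opening: 0.155
finger_force: 20.0
```

Run:
```python
from h import *
snap('scene','scene10'); P=cloud('scene10')
q=P[130:225,190:300].reshape(-1,3)
k=(abs(q[:,0]-.49)<.1)&(q[:,1]<-.16)&(q[:,1]>-.27)&(q[:,2]>.0)&(q[:,2]<.13); print(np.percentile(q[k,2],[25,50,75,85,95]),r.get_state()['contact_force'])
```

```text
[0.02333574 0.0399351  0.045074   0.04686039 0.04916416] [-1.78637197  4.94449932  2.5200144 ]
```

Nearly down (rim about 0.045). Hold 3 s more, then check again.

>>> step_arm --increments '[[[0, 0, 0], [0, 0, 0]], [[0, 0, 0], [0, 0, 0]], [[0, 0, 0], [0, 0, 0]], [[0, 0, 0], [0, 0, 0]], [[0, 0, 0], [0, 0, 0]], [[0, 0, 0], [0, 0, 0]], [[0, 0, 0], [0, 0, 0]], [[0, 0, 0], [0, 0, 0]], [[0, 0, 0], [0, 0, 0]], [[0, 0, 0], [0, 0, 0]]]'

```text
clock: 48.85
tool_pos: [0.4809, -0.3158, 0.1798]
eef_rot: [0.025, 0.99, -0.002, -0.14]
contact_force: [-3.7, 5.7, 1.7]
opening: 0.156
finger_force: 20.0
```

>>> step_arm --increments '[[[0, 0, 0], [0, 0, 0]], [[0, 0, 0], [0, 0, 0]], [[0, 0, 0], [0, 0, 0]], [[0, 0, 0], [0, 0, 0]], [[0, 0, 0], [0, 0, 0]], [[0, 0, 0], [0, 0, 0]], [[0, 0, 0], [0, 0, 0]], [[0, 0, 0], [0, 0, 0]], [[0, 0, 0], [0, 0, 0]], [[0, 0, 0], [0, 0, 0]]]'

```text
clock: 49.85
tool_pos: [0.4809, -0.3158, 0.1798]
eef_rot: [0.025, 0.99, -0.002, -0.14]
contact_force: [-2.1, 6.1, 2.1]
opening: 0.147
finger_force: 20.0
```

>>> step_arm --increments '[[[0, 0, 0], [0, 0, 0]], [[0, 0, 0], [0, 0, 0]], [[0, 0, 0], [0, 0, 0]], [[0, 0, 0], [0, 0, 0]], [[0, 0, 0], [0, 0, 0]], [[0, 0, 0], [0, 0, 0]], [[0, 0, 0], [0, 0, 0]], [[0, 0, 0], [0, 0, 0]], [[0, 0, 0], [0, 0, 0]], [[0, 0, 0], [0, 0, 0]]]'

```text
clock: 50.85
tool_pos: [0.4809, -0.3158, 0.1798]
eef_rot: [0.024, 0.99, -0.002, -0.14]
contact_force: [-2.1, 5.8, 2.1]
opening: 0.153
finger_force: 20.0
```

Run:
```python
from h import *
for n in('scene10','scene11'):
    if n=='scene11': snap('scene',n)
    P=cloud(n); q=P[130:225,190:300].reshape(-1,3)
    k=(abs(q[:,0]-.49)<.1)&(q[:,1]<-.16)&(q[:,1]>-.27)&(q[:,2]>.035)&(q[:,2]<.055); print(k.sum(),np.percentile(q[k,2],[25,50,75]))
```

```text
725 [0.04160612 0.0444905  0.04695336]
725 [0.04191063 0.04453553 0.04694397]
```

The rack is at rest at its bottom (rim 0.0445, unchanged over 3 s). Lower the pawl back, release and withdraw.

>>> step_arm --increments '[[[-0.1, 0, -0.2], [0, -1.6, 0]], [[-0.1, 0, -0.2], [0, -1.6, 0]], [[-0.1, 0, -0.2], [0, -1.6, 0]], [[-0.1, 0, -0.2], [0, -1.6, 0]], [[-0.1, 0, -0.2], [0, -1.6, 0]], [[-0.1, 0, -0.2], [0, -1.6, 0]], [[-0.1, 0, -0.2], [0, -1.6, 0]], [[-0.05, 0, -0.2], [0, -1.6, 0]], [[-0.05, 0, -0.2], [0, -1.6, 0]], [[-0.05, 0, -0.1], [0, -1.6, 0]]]'

```text
clock: 51.9
tool_pos: [0.474, -0.316, 0.1612]
eef_rot: [0.025, 1.0, 0.001, 0.001]
contact_force: [0.4, 5.4, 5.2]
opening: 0.15
finger_force: 20.0
```

>>> step_arm --increments '[[[0, 0, 0], [0, 0, 0]], [[0, 0, 0], [0, 0, 0]], [[0, 0, 0], [0, 0, 0]], [[0, 0, 0], [0, 0, 0]], [[0, 0, 0.5], [0, 0, 0]], [[0, 0, 1.5], [0, 0, 0]], [[0, 0, 3], [0, 0, 0]], [[0, 0, 3], [0, 0, 0]], [[0, 0, 3], [0, 0, 0]], [[0, 0, 3], [0, 0, 0]]]' --fingers 0.5

```text
clock: 52.9
tool_pos: [0.4731, -0.3181, 0.3023]
eef_rot: [0.025, 1.0, -0.0, 0.0]
contact_force: [-0.5, 0.3, -0.9]
opening: 0.496
finger_force: 0.0
```

>>> step_arm --increments '[[[0, 0, 2], [0, 0, 0]], [[0, 0, 0], [0, 0, 0]], [[0, 0, 0], [0, 0, 0]], [[0, 0, 0], [0, 0, 0]], [[0, 0, 0], [0, 0, 0]], [[0, 0, 0], [0, 0, 0]], [[0, 0, 0], [0, 0, 0]], [[0, 0, 0], [0, 0, 0]], [[0, 0, 0], [0, 0, 0]], [[0, 0, 0], [0, 0, 0]]]'

```text
clock: 53.9
tool_pos: [0.4732, -0.3181, 0.3207]
eef_rot: [0.025, 1.0, 0.0, -0.0]
contact_force: [0.2, 0.6, 0.8]
opening: 0.501
finger_force: 0.0
```

Run:
```python
from h import *
p,_=snap('scene','scene12'); q,_=snap('wrist','wrist12')
P=cloud('scene12'); c=P[130:225,190:300].reshape(-1,3)
k=(abs(c[:,0]-.49)<.1)&(c[:,1]<-.16)&(c[:,1]>-.27)&(c[:,2]>.035)&(c[:,2]<.055); print(np.median(c[k,2]))
cv2.imwrite('pics/c12.png',np.hstack([cv2.resize(p[110:310,150:410,::-1],(400,308)),cv2.resize(q[:,:,::-1],(400,308))]))
```

```text
0.04470005150200462
```

View pics/c12.png

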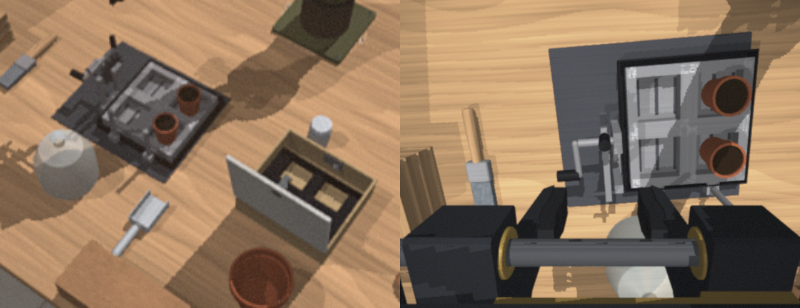

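The picture shows the flap open, both pots upright in the sunken rack (165,125 and 188,97), the pawl down and nothing else moved; handing in.

```bash
python3 -c "
from plant import r
print(r.finish_job())"
```

```text
the job is handed in; nothing more can be done
None
```

The job is handed in at about 54 s: the flap was eased fully open, both pots present stand upright in the rack, the rack is all the way down in the tray, and the pawl is let go. I confirmed this from the final pictures and depth; the hand-in returned no verdict.

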